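Fit a green signal lamp lens and its clamp ring to a control box

TASK

Finish the open signal lamp on the control box: set the green lens into the mouth of the lamp holder, cap upward, so that it sits flat there, and let go of it; only then put the aluminium clamp ring over it and screw it on clockwise, gently, until you feel it come up against its stop, and leave it so, holding the lens down. Never push or turn hard, and leave the spare lenses, the spool and the jar where they are.

Things in the scene. Friction and masses are not known exactly. Their poses are not given: they have to be found in the camera images.
- housing: Fixed grey control box, 160 x 250 mm, 60 mm high; origin at the centre of its underside, x along the short side, y along the long side, z up. The open lamp holder (black neck, 44 mm across) stands on it, 40 mm tall, on a bush that gives 0.14 rad per N m when twisted; a finished red lamp of the same make, about 60 mm tall, stands 126 mm from it towards +y.
- mouth (a point): Centre of the open lamp holder's mouth, in the plane of its rim, 100 mm above the bench; axes as the box, z up. The mouth is a round recess 38.4 mm across, 4.5 mm deep; its floor is a copper plate on a spring (3 N to start, then 3 N per mm, 4 mm of travel).
- thread (a point): On the neck's axis, 3 mm below the rim: level of the tops of the thread. Steel right-hand thread, 50.4 mm across: 4 flat-topped ledges of 56 deg with gaps of 34 deg between. Each underside starts 3 mm lower, drops 4.2 mm in 50 deg clockwise and ends in a stop. Where the gaps lie round the neck differs each time and this frame does not tell: find them by feel, turning up to 90 deg.
- green_center (a point): The green lens to fit, loose, on the bench cap up; point on its axis half-way up, 13.5 mm above its underside, z up through the cap. Flange disk 36 mm across, 7 mm thick, below a cap 24 mm across, 20 mm tall. 30 g. Seated unclamped, this point is 9 mm above the mouth point and the flange's top 2.5 mm above the rim.
- lens_green: The green lens; origin on its axis at its underside.
- ring_center (a point): The loose aluminium clamp ring, right way up on the bench; point on its axis half-way up, z up. Twelve-sided, 62 mm across flats (a flat faces +x and every 30 deg on), 64 mm across corners, 20 mm high, 50 to 100 g. Upper 7 mm: inward web with a 30 mm hole for the lens cap. Below: 53 mm bore with, at the bottom edge, 4 lugs 3 mm high, 11 deg wide, 45.6 mm between tips, at +x, +y, -x, -y.
- ring: The clamp ring; origin on its axis at its underside. Height of the ring's centre over the mouth point: lugs on the ledges +7 mm; lugs dropped into gaps, web on the seated lens, -0.5 mm; then 40 to 75 deg clockwise (from above) the lugs run under the ledges and pull it down on the spring (about 0.2 N m) to the stops, where the moment jumps: home, -2.5 mm. Friction holds it.
- red_center (a point): A spare red lens, shaped like the green one, to be left alone; point on its axis half-way up.
- amber_center (a point): A spare amber lens, shaped like the green one, to be left alone; point on its axis half-way up.
- spool_center (a point): Orange spool, loose, 64 mm across, 40 mm high, to be left alone; point half-way up.
- jar_center (a point): Small jar, loose, 56 mm across, 75 mm high, to be left alone; point half-way up.
There are look-alikes about, which are no part of the job. Of the things that look like the ring, the largest one is meant.

How it is judged:
On the way, in this order (a step that is already met when the one before it is completed fails the run):
1. the green lens sits flat in the mouth, let go, while the ring is still away from the holder (horizontal distance between green_center and mouth below 0.0025 m and z of green_center in the frame of mouth below 0.0105 m and angle between green_center's own z axis and vertical below 0.06 rad and contact force between the fingers and lens_green below 0.1 N and distance between ring_center and mouth above 0.06 m), for 0.2 s.
2. the ring is screwed down over the lens (horizontal distance between ring_center and mouth below 0.003 m and z of ring_center in the frame of mouth below -0.0018 m), for 0.2 s.
At the end, for the whole second after the job is handed in: The green lens is upright in the mouth (2.5 mm, 0.06 rad), pressed at least 1 mm down on its spring by the level ring (0.06 rad), which is centred within 3 mm, its centre 1.8 mm or more below the rim plane (within about 0.8 mm of fully home), both at rest and let go (all of step 2 and horizontal distance between green_center and mouth below 0.0025 m and z of green_center in the frame of mouth below 0.008 m and angle between each of green_center, ring_center's own z axis and vertical below 0.06 rad and linear speed of each of ring, lens_green below 0.01 m/s); the robot touches nothing.
It fails at once if the ring is forced against the lamp holder (more than 40 N in all) (contact force between ring and housing above 40 N).
It fails at once if the green lens is pushed into the holder with more than 35 N (contact force between lens_green and housing above 35 N).
It fails at once if a spare lens, the spool or the jar is moved by more than 15 mm (distance of any of red_center, amber_center, spool_center, jar_center from where it was at the start of the episode above 0.015 m).
It also fails if it takes over 67 s, if anything falls off the work surface, if the arm or the gripper's body presses on something with over 40 N, if the wrist force passes 120 N, or if a joint passes its speed limit or range.

ROBOT

A 7-joint arm with a two-finger parallel gripper is mounted at the origin on the work surface. World frame = base frame: x ahead of the robot, y to its left, z up, the work surface at z = 0. Lengths are in m, angles in rad, forces in N, time in s.
With the tool pointing down it reaches from about 0.4 to 0.85 m from the base axis. Payload 6.9 kg.
Tool frame: the origin (TCP) lies on the centre line of the jaws, within the pads' length; the fingertips stand 14 mm ahead of it and the grasp point (between the pads) lies 5 mm behind it; z points along the fingers, y is the direction in which the jaws open and shut (so a half turn about z gives the same grasp; the last joint's range is limited). The gripper opens to 85 mm and grips with 20 to 120 N. Pads are 22 mm wide; open, the fingers measure 114 mm over their backs; the gripper's body (76 mm by 85 mm) begins 54 mm behind the grasp point. The pads swing forward as they close: fully open they stand 13 mm farther back than shut.
Start: joints at [1.252, 0.507, -0.238, 1.5, 0.126, 1.149, -0.155], TCP at [0.258, -0.569, 0.245] pointing down, gripper open.
Joint ranges: [-3.08, 3.08], [-0.24, 2.05], [-1.43, 1.35], [0, 2.5], [-1.52, 4.66], [0.17, 1.96], [-2.89, 2.89]. Speed limits (rad/s): [2.39, 2.39, 3.14, 3.14, 3.14, 3.14, 3.14].

INTERFACE

Orientations are given as a 3x3 rotation matrix whose columns are the frame's x, y, z axes.
In Python, from plant import monitor, vision, ticket gives the robot as it stands.
- The arm moves only by the tool arm_command, never from a script. Its argument "deltas" is one flat list of numbers, 5 for each row, row after row: the shift along the tool's x, y, z in units of 40 mm (1.0 is 40 mm), then the turn about the tool's z in units of 6 degrees (1.0 is 6 degrees), then the opening in per cent of the stroke, from 0 (shut) to 100 (fully open). A call has 1 to 8 rows; each row is the pose to reach, as a shift and turn from the pose commanded when the call began, along the tool's axes at that moment; what a row does not reach only later rows make up. A row lasts 1/12 s, in which the tool goes at most 41.7 mm and 7.16 degrees, less where a joint would pass 70% of its speed; a pose out of reach is approached as far as the arm can. A call with a gripper value outside its range is refused whole. The fingers move at their own pace and stop on an object; "force" is the grip in N (left out, the last holds). Time passes only in rows, so rows that repeat a pose let the fingers close. It gives the time, the measured TCP pose, the force and the opening at its end, in the units of the state.
- monitor.get_state(): the state, without advancing time (a new reading comes with each control period).
- vision.grab_frame(name): name is "scene" or "top"; returns (picture, depth): 480x640x3 uint8, red, green, blue; 480x640 float32, m along the optical axis (not along the pixel's ray), 0 where there is no reading.
- vision.calibration(name): a dict with "camera_matrix" (3x3 intrinsics, pixels), "camera_from_world" (4x4, takes a point from world to camera coordinates). Camera axes: x right, y up, looking along -z (the intrinsics and any distortion apply to the point x, -y, -z); pixel columns grow to the right and rows downward; lengths in m; the calibration is good to about 2 mm. A picture is of the moment at which its call begins. calibration takes no time and is no camera call.
- ticket.hand_in(): hands the job in, once; it reports no verdict.
The state is a dict: "time_s": time; "qpos": joint angles; "joint_vel": joint speeds; "tau": joint torques, N m; "tool_pos": TCP position; "tcp_rot": TCP orientation; "ft_force": force on the tool from outside, world axes, zero at the start; "torque": the same for the moment, N m; "opening": finger opening in m.
Only numpy, scipy, OpenCV 4.12 (cv2) and the standard library are available. Lean on these libraries where they do the work, as an engineer would, in place of code of your own. Each camera call takes 0.05 s, during which the arm holds its last target.

## Working session

There is one attempt and no reset: what is moved stays moved. The work goes in short steps, Python scripts to look and compute and a tool call to move; the robot and the scene stay as the last step left them, time stands still between calls to the robot, and variables do not carry over. Pictures are saved under pics/ and viewed, and the job is handed in when it is done.

Besides the shell and the picture viewer there is one more tool, called after ">>>" by a JSON object that holds its "api" and its "payload", one argument or row to a line. arm_command: Moves the arm, as the interface text tells. Its arguments: {"type":"object","properties":{"deltas":{"type":"array","items":{"type":"number"}},"force":{"type":"number"}},"required":["deltas"]}

```bash
ls; mkdir -p pics
python3 - <<'E'
from plant import monitor, vision
import cv2,numpy as np
print(monitor.get_state())
for n in("scene","top"):
    p,d=vision.grab_frame(n); cv2.imwrite(f"pics/{n}0.png",p[:,:,::-1]); np.save(f"{n}_d0.npy",d); np.save(f"{n}_p0.npy",p)
    c=vision.calibration(n); print(n,c)
E
```

```text
pics
{'time_s': 0.0, 'qpos': array([ 1.25151437,  0.50832271, -0.23749228,  1.5011679 ,  0.12571837,
        1.14885686, -0.15481675]), 'joint_vel': array([-0.00046903, -0.000404  , -0.00181411,  0.00057308,  0.00076391,
        0.0015782 ,  0.00145841]), 'tau': array([-4.13269763e-04, -6.20607162e+01, -2.18687452e+00, -2.49653721e+01,
        1.26974290e-02,  1.21111420e-02, -3.36790129e-05]), 'tool_pos': array([ 0.257288  , -0.56905888,  0.2444258 ]), 'tcp_rot': array([[ 9.11135313e-01,  4.12106568e-01, -7.85873734e-04],
       [ 4.12107312e-01, -9.11133944e-01,  1.58090094e-03],
       [-6.45365752e-05, -1.76427898e-03, -9.99998442e-01]]), 'ft_force': array([0.23324409, 0.28991222, 0.71593274]), 'torque': array([-0.00060661,  0.00509964,  0.04272986]), 'opening': 0.0856575914634571}
scene {'camera_matrix': array([[459.55855906,   0.        , 320.05267255],
       [  0.        , 459.55855906, 239.09095742],
       [  0.        ,   0.        ,   1.        ]]), 'camera_from_world': array([[ 0.48486341,  0.87456043,  0.00717874, -0.27290113],
       [-0.46998703,  0.25362483,  0.84545056,  0.19814483],
       [ 0.73757689, -0.41330195,  0.53400545, -1.46198895],
       [ 0.        ,  0.        ,  0.        ,  1.        ]])}
top {'camera_matrix': array([[484.09176698,   0.        , 320.89129259],
       [  0.        , 484.09176698, 241.10299856],
       [  0.        ,   0.        ,   1.        ]]), 'camera_from_world': array([[-0.06689738, -0.99775913,  0.00121109,  0.00634966],
       [ 0.97604019, -0.06518919,  0.20759558, -0.57806294],
       [-0.20705143,  0.01506968,  0.97821399, -1.11956507],
       [ 0.        ,  0.        ,  0.        ,  1.        ]])}
```

View pics/scene0.png

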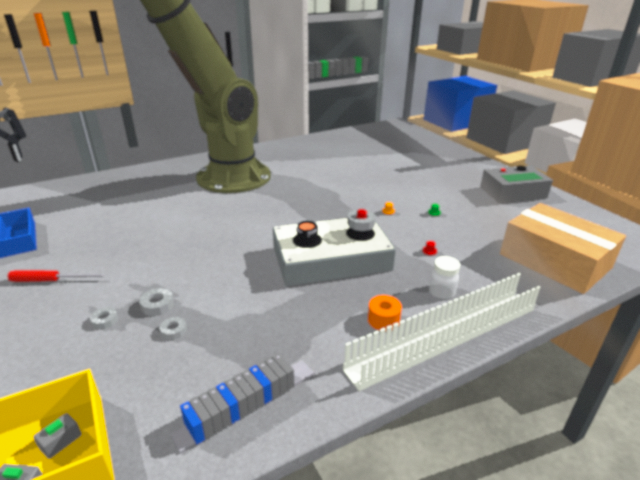

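View pics/top0.png

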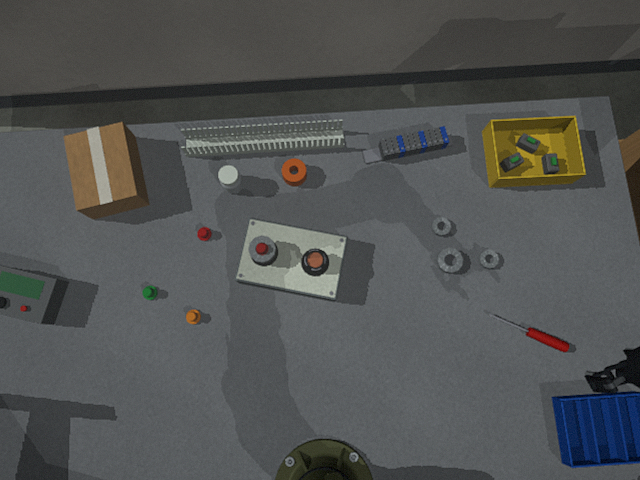

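The scene view shows the box, with the copper mouth at about (307,233). The top view shows the mouth at (315,262), the green lens at (150,292), the largest ring at (451,260), and the red and amber lenses at (204,233) and (194,317).

```bash
cat > h.py <<'E'
import numpy as np,cv2
from plant import vision
def cal(n):
    c=vision.calibration(n);return np.array(c["camera_matrix"]),np.array(c["camera_from_world"])
def ray(n,u,v):
    K,T=cal(n); d=np.array([(u-K[0,2])/K[0,0],-(v-K[1,2])/K[1,1],-1.]); R=T[:3,:3]
    return -R.T@T[:3,3], R.T@d
def plane(n,u,v,z):
    o,d=ray(n,u,v); return o+d*(z-o[2])/d[2]
def proj(n,P):
    K,T=cal(n);p=T[:3,:3]@np.asarray(P)+T[:3,3]
    return K[0,0]*p[0]/-p[2]+K[0,2],K[1,1]*-p[1]/-p[2]+K[1,2]
def two(u1,v1,u2,v2):
    o1,d1=ray("scene",u1,v1);o2,d2=ray("top",u2,v2)
    A=np.stack([d1,-d2],1);s=np.linalg.lstsq(A,o2-o1,rcond=None)[0]
    a=o1+s[0]*d1;b=o2+s[1]*d2;return (a+b)/2,np.linalg.norm(a-b)
def cloud(n,d):
    K,T=cal(n);v,u=np.mgrid[0:480,0:640];
    pc=np.stack([(u-K[0,2])/K[0,0]*d,-(v-K[1,2])/K[1,1]*d,-d],-1)
    return (pc-T[:3,3])@T[:3,:3]
E
python3 - <<'E'
from h import *
for n,rois in (("top",dict(ring=(425,235,478,285),s1=(430,212,456,238),s2=(476,245,502,272),green=(138,280,164,304),mouth=(295,243,335,282),lamp=(245,230,280,268))),("scene",dict(ring=(130,280,182,320),s1=(85,303,122,330),s2=(155,314,190,342),green=(425,200,445,218),mouth=(285,215,330,250),lamp=(340,205,385,242)))):
    p=np.load(f"{n}_p0.npy")
    for k,(a,b,c,d) in rois.items():
        cv2.imwrite(f"pics/{n}_{k}.png",cv2.resize(p[b:d,a:c,::-1],None,fx=7,fy=7,interpolation=cv2.INTER_CUBIC))
    hsv=cv2.cvtColor(p,cv2.COLOR_RGB2HSV)
    for k,lo,hi in (("green",(50,120,40),(85,255,255)),("amber",(8,150,120),(22,255,255)),):
        m=cv2.inRange(hsv,lo,hi)
        N,_,st,ce=cv2.connectedComponentsWithStats(m)
        for i in range(1,N):
            if st[i,4]>15: print(n,k,st[i],ce[i].round(2))
    # mouth copper
    a,b,c,d=rois["mouth"]
    m=cv2.inRange(hsv,(3,80,90),(20,255,255)); mm=np.zeros_like(m);mm[b:d,a:c]=m[b:d,a:c]
    N,_,st,ce=cv2.connectedComponentsWithStats(mm)
    print(n,"copper",st[1:],ce[1:])
# depth cloud
d=np.load("top_d0.npy");P=cloud("top",d)
for k,(u,v) in dict(bench=(500,300),boxtop=(290,290),copper=(316,262),capgreen=(150,292)).items(): print(k,P[v,u])
x=P[235:290,425:480].reshape(-1,3);x=x[(x[:,2]>.01)];print("ringcloud",len(x),x.min(0),x.max(0),x.mean(0))
h=x[x[:,2]>.017];print((h.max(0)+h.min(0))/2,h.max(0)-h.min(0))
E
cd pics
python3 - <<'E'
import cv2,numpy as np
def pad(i):return cv2.copyMakeBorder(cv2.resize(i,(390,int(i.shape[0]*390/i.shape[1]))),0,0,0,5,cv2.BORDER_CONSTANT)
for n in("top","scene"):
    rows=[np.hstack([cv2.resize(cv2.imread(f"{n}_{k}.png"),(265,265)) for k in r]) for r in (("ring","mouth","lamp"),("green","s1","s2"))]
    cv2.imwrite(f"mont_{n}.png",np.vstack(rows))
E
```

```text
top green [527 137   9   7  33] [530.79 139.88]
top green [511 156   8   7  31] [514.42 159.19]
top green [551 157   6   8  37] [553.3  160.73]
top green [143 286  14  14 143] [149.26 292.49]
top amber [282 159  24  23 377] [293.49 169.92]
top amber [186 310  13  14 110] [191.12 316.22]
top copper [[308 252  15  16 177]] [[315.02259887 259.55367232]]
scene green [ 63  12  14  32 201] [69.26 27.57]
scene green [355  57   7  16  82] [358.11  64.02]
scene green [321  60   8  17 107] [324.5   67.85]
scene green [506 174  32   6 118] [521.14 176.62]
scene green [429 204  11  12 103] [434.37 209.97]
scene green [ 45 420  18  15 146] [ 53.43 426.64]
scene green [  2 468  21  11 186] [ 12.23 472.81]
scene amber [ 33  12  18  35 315] [41.72 28.97]
scene amber [383 202  12  13 108] [388.31 208.46]
scene amber [300 222  15   9  91] [306.46 225.88]
scene amber [368 295  34  34 919] [383.6  310.79]
scene copper [[299 222  17   9 127]] [[306.48031496 225.94488189]]
bench [ 0.40960361 -0.46907489  0.0034387 ]
boxtop [0.46319024 0.04933732 0.0596594 ]
copper [ 0.52121084 -0.01694993  0.09213939]
capgreen [0.48500405 0.39434988 0.02619055]
ringcloud 437 [ 0.33282989 -0.42927749  0.01009862] [ 0.58281938 -0.01447654  1.21516983] [ 0.51044249 -0.34107176  0.05480927]
[ 0.43997061 -0.19873885  0.61608912] [0.21428144 0.36852462 1.19816142]
```

View pics/mont_top.png

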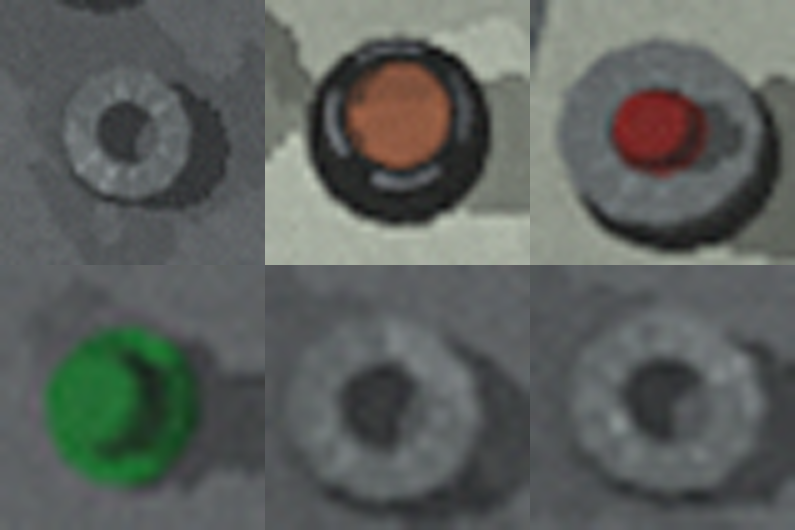

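View pics/mont_scene.png

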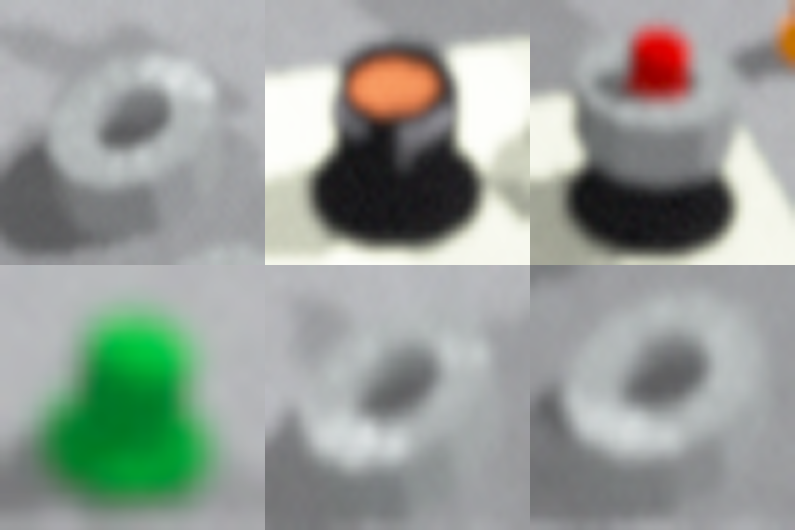

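The thread ledges show in the top view as four steel arcs (image top, left, right and bottom), which gives the gap phase. Next I'll measure centres more carefully, using depth masks and colour.

Run:
```python
from h import *
for n in("top","scene"):
    o,_=ray(n,0,0);print(n,"cam at",o.round(3))
d=np.load("top_d0.npy");P=cloud("top",d);Z=P[...,2]
def fit(pts):
    A=np.c_[2*pts,np.ones(len(pts))];s=np.linalg.lstsq(A,(pts**2).sum(1),rcond=None)[0]
    return s[:2],np.sqrt(s[2]+s[0]**2+s[1]**2)
for k,(a,b,c,e),lo,hi,zt in (("ring",(425,235,478,290),.013,.03,.02),("s1",(428,208,460,242),.01,.03,.018),("s2",(474,243,506,275),.01,.03,.018),("mouthrim",(295,240,338,285),.085,.12,.1),("redringtop",(243,228,282,270),.09,.11,.1),("green",(136,278,168,306),.004,.04,.007)):
    z=Z[b:e,a:c];m=((z>lo)&(z<hi)).astype(np.uint8)
    m=cv2.medianBlur(m*255,3)
    cs,_=cv2.findContours(m,cv2.RETR_EXTERNAL,cv2.CHAIN_APPROX_NONE)
    ct=max(cs,key=cv2.contourArea)[:,0]+[a,b]
    w=np.array([plane("top",u,v,zt)[:2] for u,v in ct])
    q,r=fit(w);print(k,"n",m.sum()//255,"pxbox",ct.min(0),ct.max(0),"centre",q.round(4),"r",r.round(4),"medz",np.median(z[m>0]).round(4),"invalid",(d[b:e,a:c]==0).sum())
# colour two-view of green: cap
print(two(434.4,204+2,149.3,292.5))
for n in("top","scene"):
    p=np.load(f"{n}_p0.npy")
    for k,(a,b,c,e) in (dict(ring=(420,230,484,294),mouth=(291,238,339,286),green=(134,276,166,308)) if n=="top" else dict(ring=(126,270,186,330),mouth=(280,205,330,255),green=(420,195,450,225))).items():
        s=560//(c-a)
        cv2.imwrite(f"pics/z_{n}_{k}.png",cv2.convertScaleAbs(cv2.resize(p[b:e,a:c,::-1],None,fx=s,fy=s,interpolation=cv2.INTER_LANCZOS4),alpha=1.5 if n=="top" else 1));print(n,k,a,b,s)
```

```text
top cam at [ 0.333 -0.014  1.215]
scene cam at [ 1.304 -0.416  0.615]
ring n 405 pxbox [437 248] [462 272] centre [ 0.5159 -0.3504] r 0.0309 medz 0.0198 invalid 11
s1 n 207 pxbox [432 218] [449 235] centre [ 0.6047 -0.3391] r 0.0224 medz 0.0146 invalid 3
s2 n 223 pxbox [479 250] [497 268] centre [ 0.5129 -0.4487] r 0.0228 medz 0.0145 invalid 3
mouthrim n 332 pxbox [304 250] [324 270] centre [ 0.5251 -0.0128] r 0.0232 medz 0.0953 invalid 8
redringtop n 497 pxbox [248 236] [275 262] centre [0.5588 0.1085] r 0.0313 medz 0.106 invalid 4
green n 154 pxbox [142 286] [156 299] centre [0.4865 0.4038] r 0.0164 medz 0.0198 invalid 7
(array([0.48523921, 0.3987195 , 0.02237518]), np.float64(0.0030144190996047996))
top ring 420 230 8
top mouth 291 238 11
top green 134 276 17
scene ring 126 270 9
scene mouth 280 205 11
scene green 420 195 18
```

View pics/z_top_ring.png

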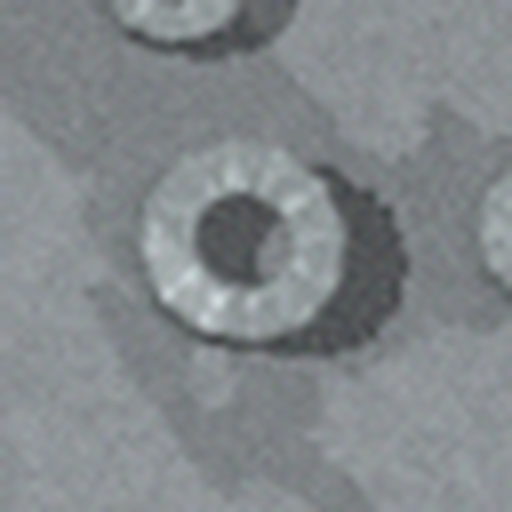

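View pics/z_top_mouth.png

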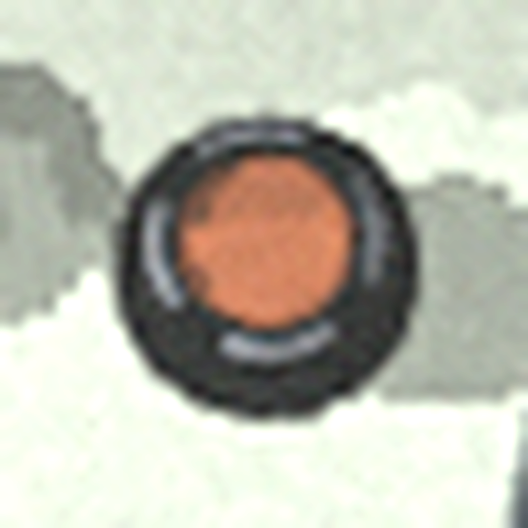

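View pics/z_top_green.png

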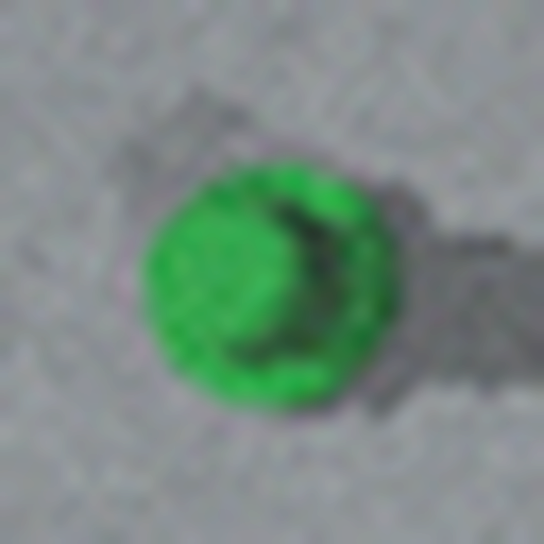

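View pics/z_scene_mouth.png

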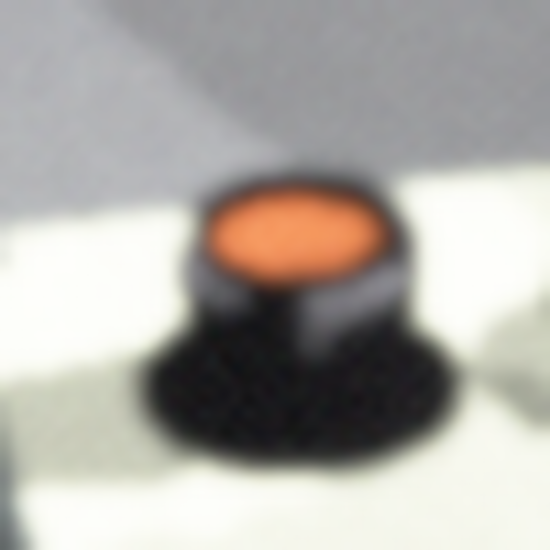

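Run:
```python
from h import *
m=plane("top",314.68,259.4,.0975);r=plane("top",449.9,259.6,.02);g=plane("top",149.53,292.35,.007)
print("mouth",m,"ring",r,"green",g)
# scene: copper ellipse centre
print("mouth scene",plane("scene",280+296.5/11-.5,205+234.5/11-.5,.0965))
for k,P in dict(m=[*m[:2],.1],r=r,g=[*g[:2],.0135],gtop=[*g[:2],.027]).items(): print(k,np.round(proj("scene",P),2))
L=plane("top",291+160.5/11-.5,238+253.5/11-.5,.097)
for n,(x,y) in dict(left=(160,253),right=(372,230),top=(250,135),bot=(278,343)).items():
    q=plane("top",291+(x+.5)/11-.5,238+(y+.5)/11-.5,.097)-m; print(n,np.round(q*1000,1),np.degrees(np.arctan2(q[1],q[0])).round(1))
l=plane("top",263,249,.1); print("lamp",l)
s=np.load("scene_d0.npy");P=cloud("scene",s)
x=P[275:325,126:186].reshape(-1,3);x=x[(x[:,2]>.014)&(x[:,2]<.03)&(abs(x[:,0]-.5)<.1)];print("ring scene cloud",len(x),(x.max(0)+x.min(0))/2)
print("red,amber",plane("top",203.5,233.5,.0135),plane("top",193.5,316.5,.0135))
```

```text
mouth [ 0.52667153 -0.01425402  0.0975    ] ring [ 0.51702245 -0.35209129  0.02      ] green [0.48666318 0.40211224 0.007     ]
mouth scene [ 0.52499157 -0.01422874  0.0965    ]
m [306.78 224.8 ]
r [156.   297.37]
g [434.7  208.93]
gtop [435.39 204.58]
left [-1.1 22.6 -0.5] 92.9
right [  0.8 -22.8  -0.5] -87.9
top [23.1  1.8 -0.5] 4.5
bot [-22.1  -1.2  -0.5] -176.8
lamp [0.55902199 0.10514931 0.1       ]
ring scene cloud 577 [ 0.54364314 -0.35233854  0.01856186]
red,amber [0.62682959 0.26382259 0.0135    ] [0.41917874 0.29180464 0.0135    ]
```

View pics/z_scene_ring.png

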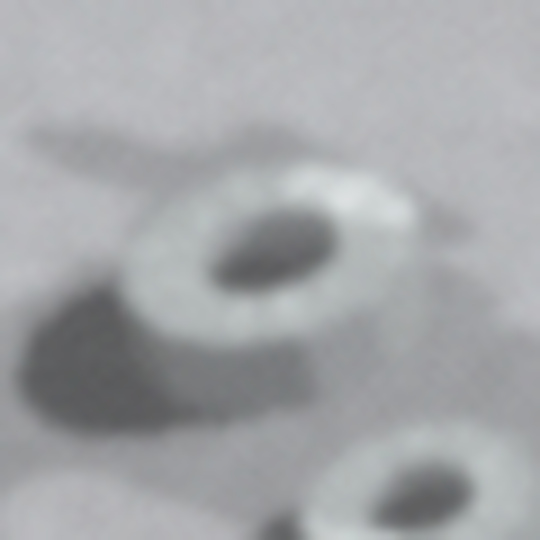

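View pics/z_scene_green.png

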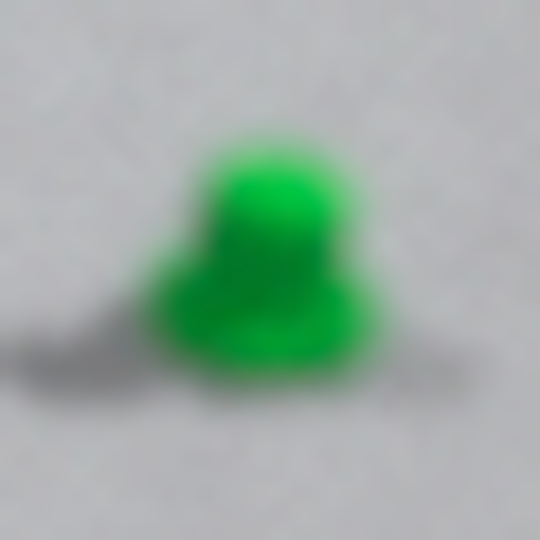

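```bash
cat > go.py <<'E'
import sys,numpy as np
from plant import monitor
s=monitor.get_state();R=s["tcp_rot"];p=s["tool_pos"]
t=np.array([float(a) for a in sys.argv[1:4]])
yaw=np.degrees(np.arctan2(R[1,0],R[0,0]))
print("t",round(s["time_s"],2),"p",p.round(4),"yaw",yaw.round(2),"tilt",np.degrees(np.arccos(-R[2,2])).round(2),"q",s["qpos"].round(2),"F",s["ft_force"].round(2),"M",s["torque"].round(3),"op",round(s["opening"],4))
print("units",((R.T@(t-p))/.04).round(3), "turn" , "" if len(sys.argv)<5 else ((yaw-float(sys.argv[4]))/6).round(3))
E
python3 go.py 0.50 -0.25 0.2; python3 go.py .4867 .4021 .1
```

```text
t 0.1 p [ 0.2574 -0.5691  0.2446] yaw 24.34 tilt 0.09 q [ 1.25  0.51 -0.24  1.5   0.13  1.15 -0.15] F [1.31 0.27 0.25] M [-0.023 -0.029  0.061] op 0.0854
units [ 8.815 -4.767  1.121] turn 
t 0.1 p [ 0.2574 -0.5691  0.2446] yaw 24.34 tilt 0.09 q [ 1.25  0.51 -0.24  1.5   0.13  1.15 -0.15] F [1.31 0.27 0.25] M [-0.023 -0.029  0.061] op 0.0854
units [ 15.231 -19.754   3.643] turn
```

>>> {"api": "arm_command", "payload": {
  "deltas": [8.8, -4.8, 1, 0, 55, 8.8, -4.8, 1, 0, 55, 8.8, -4.8, 1, 0, 55, 8.8, -4.8, 1, 0, 55, 8.8, -4.8, 1, 0, 55, 8.8, -4.8, 1, 0, 55, 8.8, -4.8, 1, 0, 55, 8.8, -4.8, 1, 0, 55],
  "force": 20
}}

```text
time_s: 0.77
tool_pos: [0.458, -0.3029, 0.2118]
tcp_rot: [[0.911, 0.412, -0.0], [0.412, -0.911, 0.0], [-0.0, -0.0, -1.0]]
ft_force: [0.6, 0.0, -0.1]
opening: 0.0469
```

```bash
python3 go.py .4867 .4021 .1
```

```text
t 0.77 p [ 0.458  -0.3029  0.2118] yaw 24.32 tilt 0.02 q [ 0.74  0.43 -0.29  1.75  0.14  0.99 -0.75] F [ 0.55  0.02 -0.07] M [-0.038 -0.072  0.058] op 0.0469
units [  7.913 -15.765   2.799] turn
```

>>> {"api": "arm_command", "payload": {
  "deltas": [7.9, -15.7, 0.5, 0, 55, 7.9, -15.7, 0.5, 0, 55, 7.9, -15.7, 0.5, 0, 55, 7.9, -15.7, 0.5, 0, 55, 7.9, -15.7, 0.5, 0, 55, 7.9, -15.7, 0.5, 0, 55, 7.9, -15.7, 0.5, 0, 55, 7.9, -15.7, 0.5, 0, 55]
}}

```text
time_s: 1.43
tool_pos: [0.4707, 0.03, 0.2026]
tcp_rot: [[0.911, 0.412, -0.0], [0.412, -0.911, -0.0], [-0.0, 0.0, -1.0]]
ft_force: [0.9, -0.4, -0.1]
opening: 0.0468
```

```bash
python3 go.py .4867 .4021 .1
```

```text
t 1.43 p [0.4707 0.03   0.2026] yaw 24.32 tilt 0.01 q [ 0.17  0.33 -0.38  1.95  0.16  0.89 -1.44] F [ 0.91 -0.39 -0.06] M [ 0.01  -0.02   0.086] op 0.0468
units [ 4.197 -8.312  2.564] turn
```

>>> {"api": "arm_command", "payload": {
  "deltas": [4.2, -8.3, 1.5, 0, 55, 4.2, -8.3, 1.5, 0, 55, 4.2, -8.3, 1.5, 0, 55, 4.2, -8.3, 1.5, 0, 55, 4.2, -8.3, 1.5, 0, 55, 4.2, -8.3, 1.5, 0, 55, 4.2, -8.3, 1.5, 0, 55, 4.2, -8.3, 1.5, 0, 55]
}}

```text
time_s: 2.1
tool_pos: [0.4852, 0.3588, 0.1489]
tcp_rot: [[0.911, 0.412, -0.0], [0.412, -0.911, -0.001], [-0.001, 0.0, -1.0]]
ft_force: [0.1, -1.0, -0.1]
opening: 0.0468
```

```bash
python3 go.py .4867 .4021 .06
```

```text
t 2.1 p [0.4852 0.3588 0.1489] yaw 24.33 tilt 0.04 q [-0.44  0.58 -0.38  1.69  0.25  0.92 -2.06] F [ 0.11 -1.04 -0.05] M [-0.016 -0.059  0.004] op 0.0468
units [ 0.482 -0.972  2.222] turn
```

>>> {"api": "arm_command", "payload": {
  "deltas": [0.48, -0.97, 0.5, 0, 55, 0.48, -0.97, 1.4, 0, 55, 0.48, -0.97, 2.2, 0, 55, 0.48, -0.97, 2.2, 0, 55, 0.48, -0.97, 2.2, 0, 55]
}}

```text
time_s: 2.52
tool_pos: [0.486, 0.399, 0.0601]
tcp_rot: [[0.911, 0.412, -0.004], [0.412, -0.911, -0.003], [-0.005, 0.002, -1.0]]
ft_force: [1.0, 0.4, 0.5]
opening: 0.047
```

```bash
python3 go.py .4867 .4021 .025
python3 - <<'E'
from h import *
for n,(a,b,c,e) in dict(top=(110,250,190,330),scene=(400,165,470,235)).items():
    p,d=vision.grab_frame(n);cv2.imwrite(f"pics/g1_{n}.png",cv2.resize(p[b:e,a:c,::-1],(400,400),interpolation=cv2.INTER_CUBIC))
cv2.imwrite("pics/g1.png",np.hstack([cv2.imread("pics/g1_top.png"),cv2.imread("pics/g1_scene.png")]))
E
```

```text
t 2.52 p [0.486  0.399  0.0601] yaw 24.35 tilt 0.28 q [-0.53  0.72 -0.33  1.7   0.31  0.79 -2.15] F [0.96 0.41 0.52] M [ 0.009 -0.021  0.046] op 0.047
units [ 0.051 -0.064  0.877] turn
```

View pics/g1.png

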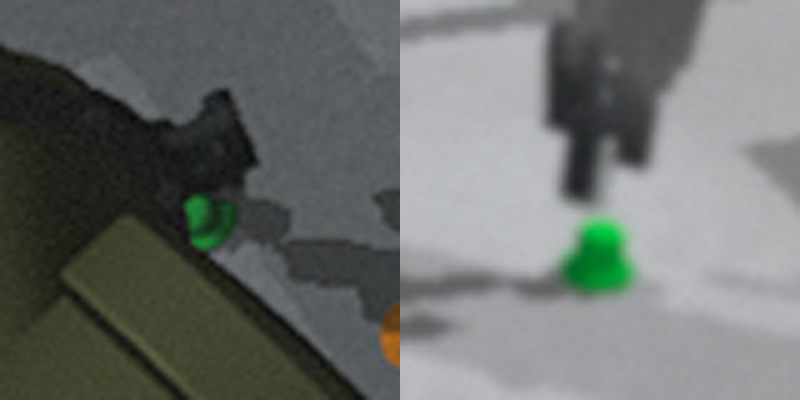

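The scene crop shows the two fingertips just above the green lens at about (600,250), straddling it. I'll descend and close.

>>> {"api": "arm_command", "payload": {
  "deltas": [0.03, -0.05, 0.5, 0, 55, 0.03, -0.05, 0.86, 0, 55, 0.03, -0.05, 0.86, 0, 55, 0.03, -0.05, 0.86, 0, 0, 0.03, -0.05, 0.86, 0, 0, 0.03, -0.05, 0.86, 0, 0, 0.03, -0.05, 0.86, 0, 0, 0.03, -0.05, 0.86, 0, 0],
  "force": 20
}}

```text
time_s: 3.28
tool_pos: [0.4885, 0.403, 0.0295]
tcp_rot: [[0.911, 0.412, 0.003], [0.412, -0.911, 0.002], [0.003, -0.0, -1.0]]
ft_force: [-0.8, -1.4, 7.3]
opening: 0.0228
```

```bash
python3 go.py .4867 .4021 .025
```

```text
t 3.28 p [0.4885 0.403  0.0295] yaw 24.3 tilt 0.18 q [-0.54  0.76 -0.32  1.71  0.33  0.72 -2.17] F [-0.77 -1.37  7.3 ] M [-0.409  0.12   0.011] op 0.0228
units [-0.05   0.002  0.113] turn
```

>>> {"api": "arm_command", "payload": {
  "deltas": [0, 0, -0.05, 0, 45, 0, 0, -0.05, 0, 45, 0, 0, -0.05, 0, 45]
}}

```text
time_s: 3.53
tool_pos: [0.4876, 0.4027, 0.0299]
tcp_rot: [[0.911, 0.412, 0.001], [0.412, -0.911, 0.001], [0.001, -0.0, -1.0]]
ft_force: [0.4, -0.4, -0.1]
opening: 0.0383
```

```bash
python3 go.py .4867 .4021 .025
```

```text
t 3.53 p [0.4876 0.4027 0.0299] yaw 24.33 tilt 0.06 q [-0.54  0.76 -0.32  1.71  0.33  0.73 -2.17] F [ 0.37 -0.36 -0.07] M [ 0.032 -0.044  0.036] op 0.0383
units [-0.027  0.005  0.123] turn
```

>>> {"api": "arm_command", "payload": {
  "deltas": [0, 0, 0, 1.2, 50, 0, 0, 0, 2.4, 50, 0, 0, 0, 3.6, 50, 0, 0, 0, 4.8, 50, 0, 0, 0, 6, 50, 0, 0, 0, 7.2, 50, 0, 0, 0, 8.4, 50, 0, 0, 0, 9.5, 50]
}}

```text
time_s: 4.2
tool_pos: [0.4874, 0.4023, 0.0292]
tcp_rot: [[0.838, -0.545, -0.0], [-0.545, -0.838, 0.0], [-0.0, 0.0, -1.0]]
ft_force: [-1.2, -0.0, 0.5]
opening: 0.0423
```

>>> {"api": "arm_command", "payload": {
  "deltas": [0, 0, 0, 1.2, 50, 0, 0, 0, 2.4, 50, 0, 0, 0, 3.6, 50, 0, 0, 0, 4.8, 50, 0, 0, 0, 5.5, 50, 0, 0, 0, 5.5, 50]
}}

```text
time_s: 4.7
tool_pos: [0.4864, 0.4036, 0.0287]
tcp_rot: [[0.411, -0.912, 0.0], [-0.912, -0.411, -0.001], [0.001, 0.0, -1.0]]
ft_force: [-0.2, 0.6, 0.2]
opening: 0.043
```

```bash
python3 go.py .4867 .4021 .025 -65.7
```

```text
t 4.7 p [0.4864 0.4036 0.0287] yaw -65.73 tilt 0.05 q [-1.08  0.83  0.61  1.72 -0.63  0.8  -2.88] F [-0.18  0.59  0.22] M [-0.027 -0.011  0.004] op 0.043
units [0.039 0.008 0.094] turn -0.006
```

>>> {"api": "arm_command", "payload": {
  "deltas": [0.0, 0, 0.04, 0, 0, 0.0, 0, 0.04, 0, 0, 0.0, 0, 0.04, 0, 0, 0, 0, 0.04, 0, 0]
}}

```text
time_s: 5.03
tool_pos: [0.4876, 0.4022, 0.0278]
tcp_rot: [[0.412, -0.911, -0.001], [-0.911, -0.412, 0.001], [-0.001, 0.0, -1.0]]
ft_force: [-0.3, -0.7, -0.1]
opening: 0.023
```

```bash
python3 go.py .4867 .4021 .025 24.3
```

```text
t 5.03 p [0.4876 0.4022 0.0278] yaw -65.64 tilt 0.05 q [-1.07  0.83  0.6   1.72 -0.63  0.79 -2.88] F [-0.31 -0.67 -0.1 ] M [-0.015 -0.043 -0.019] op 0.023
units [-0.008  0.021  0.069] turn -14.99
```

```bash
python3 go.py .526 -.014 .19 24.3
```

```text
t 5.03 p [0.4876 0.4022 0.0278] yaw -65.64 tilt 0.05 q [-1.07  0.83  0.6   1.72 -0.63  0.79 -2.88] F [-0.31 -0.67 -0.1 ] M [-0.015 -0.043 -0.019] op 0.023
units [ 9.871  3.417 -4.064] turn -14.99
```

>>> {"api": "arm_command", "payload": {
  "deltas": [0, 0, -0.5, 0, 0, 0, 0, -1.3, -0.5, 0, 0, 0, -2.2, -1.5, 0, 0, 0, -3.1, -2.5, 0, 0, 0, -4.05, -3.6, 0, 0, 0, -4.05, -4.7, 0, 0, 0, -4.05, -5.8, 0, 0, 0, -4.05, -7, 0]
}}

```text
time_s: 5.7
tool_pos: [0.4879, 0.4022, 0.191]
tcp_rot: [[0.918, -0.397, 0.001], [-0.397, -0.918, 0.002], [0.001, -0.002, -1.0]]
ft_force: [0.5, -0.9, -1.5]
opening: 0.0227
```

```bash
python3 go.py .526 -.014 .19 24.3
```

```text
t 5.7 p [0.4879 0.4022 0.191 ] yaw -23.38 tilt 0.13 q [-1.04  0.61  0.55  1.57 -0.35  1.06 -2.39] F [ 0.48 -0.9  -1.47] M [-0.013  0.023 -0.066] op 0.0227
units [5.002e+00 9.174e+00 8.000e-03] turn -7.946
```

>>> {"api": "arm_command", "payload": {
  "deltas": [5, 9.17, 0, -0.5, 0, 5, 9.17, 0, -1.5, 0, 5, 9.17, 0, -2.5, 0, 5, 9.17, 0, -3.5, 0, 5, 9.17, 0, -4.5, 0, 5, 9.17, 0, -5.5, 0, 5, 9.17, 0, -6.5, 0, 5, 9.17, 0, -7.5, 0]
}}

```text
time_s: 6.37
tool_pos: [0.5157, 0.0679, 0.1902]
tcp_rot: [[0.93, 0.368, 0.001], [0.368, -0.93, 0.0], [0.001, 0.0, -1.0]]
ft_force: [1.3, -0.3, -0.4]
opening: 0.0229
```

```bash
python3 go.py .526 -.014 .15 24.3
```

```text
t 6.37 p [0.5157 0.0679 0.1902] yaw 21.61 tilt 0.07 q [-0.42  0.42  0.35  1.86 -0.18  0.89 -1.18] F [ 1.32 -0.28 -0.37] M [-0.022  0.01   0.032] op 0.0229
units [-0.517  1.997  1.005] turn -0.448
```

>>> {"api": "arm_command", "payload": {
  "deltas": [-0.4, 1.2, 0, -0.2, 0, -0.52, 2.0, 0.3, -0.45, 0, -0.52, 2.0, 0.8, -0.45, 0, -0.52, 2.0, 1, -0.45, 0, -0.52, 2.0, 1, -0.45, 0, -0.52, 2.0, 1, -0.45, 0]
}}

```text
time_s: 6.87
tool_pos: [0.5253, -0.0107, 0.1497]
tcp_rot: [[0.913, 0.408, -0.001], [0.408, -0.913, 0.001], [-0.0, -0.001, -1.0]]
ft_force: [0.5, -0.4, -0.1]
opening: 0.0226
```

```bash
python3 go.py .526 -.014 .15
python3 - <<'E'
from h import *
for n,(a,b,c,e) in dict(top=(275,220,355,300),scene=(270,180,340,250)).items():
    p,d=vision.grab_frame(n);np.save(f"m1_{n}.npy",p);cv2.imwrite(f"pics/m1_{n}.png",cv2.resize(p[b:e,a:c,::-1],(400,400),interpolation=cv2.INTER_CUBIC))
cv2.imwrite("pics/m1.png",np.hstack([cv2.imread("pics/m1_top.png"),cv2.imread("pics/m1_scene.png")]))
E
```

```text
t 6.87 p [ 0.5253 -0.0107  0.1497] yaw 24.07 tilt 0.06 q [-0.25  0.47  0.33  1.9  -0.21  0.8  -0.96] F [ 0.53 -0.43 -0.09] M [ 0.034 -0.    -0.035] op 0.0226
units [-0.017  0.082 -0.007] turn
```

View pics/m1.png

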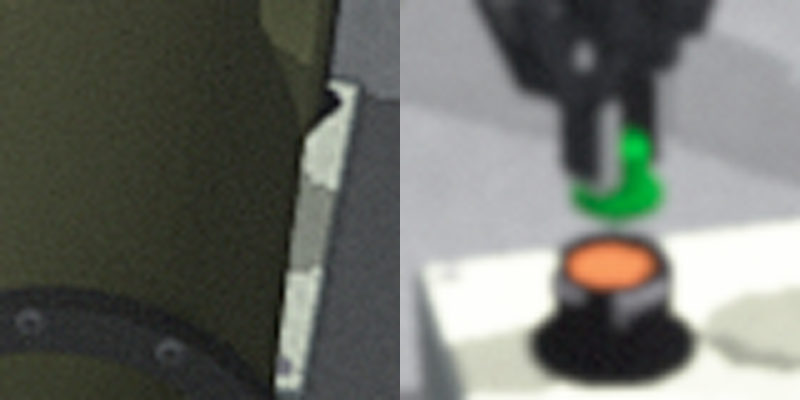

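```bash
python3 go.py .526 -.014 .15
python3 - <<'E'
from h import *
p=np.load("m1_scene.npy")
a,b,c,e=285,192,325,242
cv2.imwrite("pics/m1z.png",cv2.resize(p[b:e,a:c,::-1],None,fx=12,fy=12,interpolation=cv2.INTER_LANCZOS4))
hsv=cv2.cvtColor(p,cv2.COLOR_RGB2HSV);m=cv2.inRange(hsv,(50,120,40),(85,255,255));m[:,:360][:b]=0
N,_,st,ce=cv2.connectedComponentsWithStats(m[b:e,a:c]);print(st[1:]+[a,b,0,0,0],ce[1:]+[a,b])
m=cv2.inRange(hsv,(3,80,90),(20,255,255));N,_,st,ce=cv2.connectedComponentsWithStats(m[b:e,a:c]);print(st[1:]+[a,b,0,0,0],ce[1:]+[a,b])
E
```

```text
t 6.97 p [ 0.5259 -0.0103  0.1504] yaw 24.14 tilt 0.07 q [-0.25  0.47  0.33  1.9  -0.21  0.8  -0.96] F [ 0.61 -0.23 -1.05] M [-0.032 -0.024  0.009] op 0.0227
units [-0.036  0.085  0.011] turn 
[[301 202  15  16 116]] [[309.45689655 211.18103448]]
[[299 222  17   9 126]] [[306.42063492 225.92857143]]
```

View pics/m1z.png

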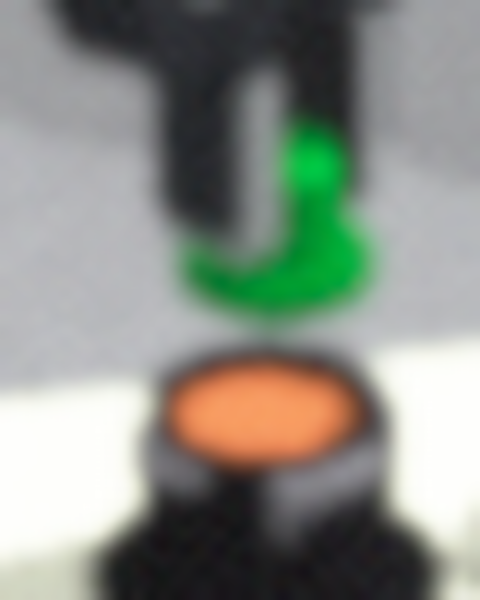

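Run:
```python
from h import *
print(proj("scene",[.5259,-.0103,.124]),"obs u 307.8")
for y in(-.012,-.014,-.016):
  print(y,proj("scene",[.526,y,.098]),"obs u 306.5-306.75")
# near edge of flange bottom: obs v
o,_=ray("scene",0,0)
for c,z,R in (((.5259,-.0103),.1226,.018),):
  d=o[:2]-np.array(c);d/=np.linalg.norm(d)
  print("flange bottom near edge",proj("scene",[*(np.array(c)+R*d),z]),"obs v",192+320.5/12-.5)
for c in((.526,-.014),(.524,-.013)):
  c=np.array(c);d=o[:2]-c;d/=np.linalg.norm(d)
  print("copper vis near edge(rim front inner, z.1)",proj("scene",[*(c+.0192*d),.1]),"obs",192+468.5/12-.5,"far copper edge z.0955",proj("scene",[*(c-.0192*d),.0955]),"obs",192+360.5/12-.5)
```

```text
(np.float64(308.1338872610086), np.float64(214.729714780959)) obs u 307.8
-0.012 (np.float64(307.5530904603578), np.float64(225.19555663669829)) obs u 306.5-306.75
-0.014 (np.float64(306.7516810116874), np.float64(225.41371186066485)) obs u 306.5-306.75
-0.016 (np.float64(305.9489663468908), np.float64(225.6322223833078)) obs u 306.5-306.75
flange bottom near edge (np.float64(308.16945989514915), np.float64(219.38907858937097)) obs v 218.20833333333334
copper vis near edge(rim front inner, z.1) (np.float64(306.78726483000656), np.float64(229.11674829475223)) obs 230.54166666666666 far copper edge z.0955 (np.float64(306.7191374558441), np.float64(222.02706088627605)) obs 221.54166666666666
copper vis near edge(rim front inner, z.1) (np.float64(306.76888799213464), np.float64(228.58731829231903)) obs 230.54166666666666 far copper edge z.0955 (np.float64(306.7009290811762), np.float64(221.52838838649805)) obs 221.54166666666666
```

>>> {"api": "arm_command", "payload": {
  "deltas": [-0.035, 0.09, 0, 0, 0, -0.035, 0.09, 0.1, 0, 0, -0.035, 0.09, 0.25, 0, 0, -0.035, 0.09, 0.4, 0, 0, -0.035, 0.09, 0.4, 0, 0, -0.035, 0.09, 0.4, 0, 0]
}}

```text
time_s: 7.47
tool_pos: [0.5253, -0.0154, 0.1331]
tcp_rot: [[0.913, 0.407, -0.001], [0.407, -0.913, -0.0], [-0.001, -0.001, -1.0]]
ft_force: [0.1, -0.5, -0.1]
opening: 0.023
```

```bash
python3 go.py .526 -.0142 .1233
```

```text
t 7.47 p [ 0.5253 -0.0154  0.1331] yaw 24.01 tilt 0.08 q [-0.24  0.5   0.32  1.92 -0.22  0.76 -0.94] F [ 0.13 -0.47 -0.06] M [-0.018  0.011  0.031] op 0.023
units [ 0.028 -0.02   0.244] turn
```

>>> {"api": "arm_command", "payload": {
  "deltas": [0.015, -0.015, 0.08, 0, 0, 0.015, -0.015, 0.16, 0, 0, 0.015, -0.015, 0.16, 0, 0]
}}

```text
time_s: 7.72
tool_pos: [0.5258, -0.0146, 0.1267]
tcp_rot: [[0.913, 0.407, -0.001], [0.407, -0.913, 0.0], [-0.001, -0.0, -1.0]]
ft_force: [-0.2, -0.5, -0.9]
opening: 0.0231
```

>>> {"api": "arm_command", "payload": {
  "deltas": [0, 0, 0.04, 0, 0, 0, 0, 0.08, 0, 0]
}}

```text
time_s: 7.88
tool_pos: [0.527, -0.0145, 0.1245]
tcp_rot: [[0.913, 0.407, 0.002], [0.407, -0.913, 0.0], [0.002, 0.001, -1.0]]
ft_force: [1.2, 2.2, 6.6]
opening: 0.0229
```

```bash
python3 go.py .526 -.0142 .1233
```

```text
t 7.88 p [ 0.527  -0.0145  0.1245] yaw 24.01 tilt 0.12 q [-0.23  0.51  0.32  1.93 -0.23  0.74 -0.94] F [1.18 2.18 6.65] M [ 0.366 -0.234  0.033] op 0.0229
units [-0.019 -0.017  0.031] turn
```

>>> {"api": "arm_command", "payload": {
  "deltas": [0, 0, -0.02, 0, 0, 0, 0, -0.02, 0, 40, 0, 0, -0.02, 0, 40, 0, 0, -0.02, 0, 40]
}}

```text
time_s: 8.22
tool_pos: [0.5257, -0.0148, 0.1248]
tcp_rot: [[0.914, 0.407, -0.001], [0.407, -0.914, -0.0], [-0.001, -0.0, -1.0]]
ft_force: [1.1, -0.0, -0.0]
opening: 0.0341
```

>>> {"api": "arm_command", "payload": {
  "deltas": [0, 0, -0.4, 0, 60, 0, 0, -1.2, 0, 80, 0, 0, -2, 0, 100, 0, 3, -2, 0, 100, 0, 6, -2, 0, 100, 0, 6, -2, 0, 100]
}}

```text
time_s: 8.72
tool_pos: [0.5776, -0.1294, 0.2058]
tcp_rot: [[0.912, 0.409, 0.002], [0.409, -0.912, 0.0], [0.002, 0.0, -1.0]]
ft_force: [0.8, -0.1, -0.2]
opening: 0.0856
```

```bash
python3 go.py .517 -.352 .1
python3 - <<'E'
from h import *
for n,(a,b,c,e) in dict(top=(275,220,355,300),scene=(270,180,340,250)).items():
    p,d=vision.grab_frame(n);np.save(f"m2_{n}.npy",p);np.save(f"m2d_{n}.npy",d);cv2.imwrite(f"pics/m2_{n}.png",cv2.resize(p[b:e,a:c,::-1],(400,400),interpolation=cv2.INTER_CUBIC))
cv2.imwrite("pics/m2.png",np.hstack([cv2.imread("pics/m2_top.png"),cv2.imread("pics/m2_scene.png")]))
E
```

```text
t 8.72 p [ 0.5776 -0.1294  0.2058] yaw 24.17 tilt 0.09 q [-0.05  0.51  0.36  1.66 -0.2   1.01 -0.77] F [ 0.77 -0.11 -0.24] M [ 0.017 -0.059  0.009] op 0.0856
units [-3.664  4.456  2.642] turn
```

View pics/m2.png

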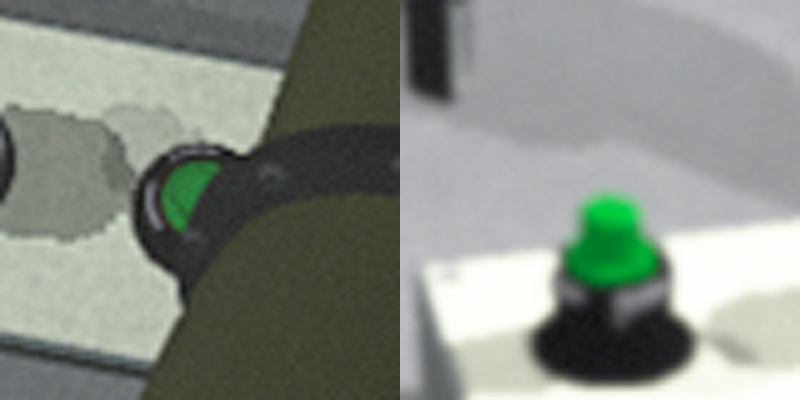

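>>> {"api": "arm_command", "payload": {
  "deltas": [-3.66, 4.45, 0, 0, 100, -3.66, 4.45, 0, 0, 100, -3.66, 4.45, 0, 0, 100, -3.66, 4.45, 1, 0, 100, -3.66, 4.45, 2, 0, 100, -3.66, 4.45, 2.6, 0, 100, -3.66, 4.45, 2.6, 0, 100, -3.66, 4.45, 2.6, 0, 100]
}}

```text
time_s: 9.48
tool_pos: [0.5105, -0.3533, 0.0956]
tcp_rot: [[0.916, 0.402, -0.009], [0.402, -0.916, 0.002], [-0.007, -0.006, -1.0]]
ft_force: [0.3, -0.3, -1.2]
opening: 0.0856
```

```bash
python3 go.py .517 -.352 .05
python3 - <<'E'
from h import *
for n,(a,b,c,e) in dict(top=(275,220,355,300),scene=(120,240,220,340)).items():
    p,d=vision.grab_frame(n);np.save(f"m3_{n}.npy",p);np.save(f"m3d_{n}.npy",d);cv2.imwrite(f"pics/m3_{n}.png",cv2.resize(p[b:e,a:c,::-1],(400,400),interpolation=cv2.INTER_CUBIC))
cv2.imwrite("pics/m3.png",np.hstack([cv2.imread("pics/m3_top.png"),cv2.imread("pics/m3_scene.png")]))
print("expect cap top",proj("top",[.526,-.0142,.1225]),proj("scene",[.526,-.0142,.1225]))
E
```

```text
t 9.48 p [ 0.5105 -0.3533  0.0956] yaw 23.68 tilt 0.51 q [ 0.37  0.67  0.32  1.69 -0.26  0.83 -0.35] F [ 0.3  -0.33 -1.16] M [0.052 0.071 0.023] op 0.0856
units [0.17  0.041 1.137] turn 
expect cap top (np.float64(314.5515275134354), np.float64(257.8277824908416)) (np.float64(306.5774844801373), np.float64(215.76429650262904))
```

View pics/m3.png

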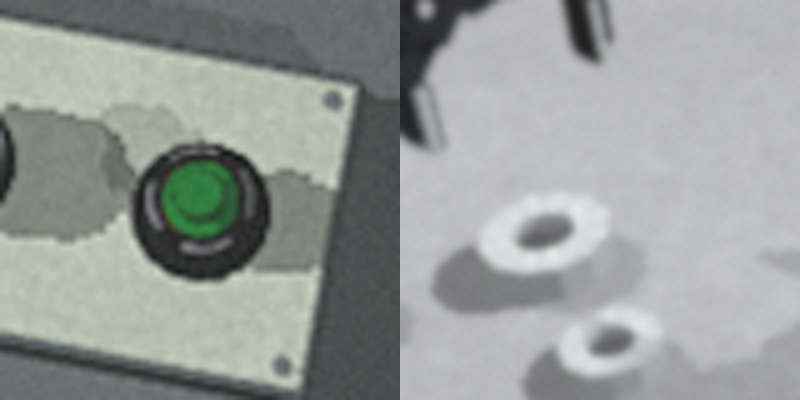

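The lens sits flat and centred: top crop (201,198), with the ledges visible around it. The ring is undisturbed at scene crop (545,232). I'll continue to the ring.

>>> {"api": "arm_command", "payload": {
  "deltas": [0.04, 0, 0.4, 0, 100, 0.04, 0, 1, 0, 100, 0.04, 0, 1, 0, 100, 0.04, 0, 1, 0, 100]
}}

```text
time_s: 9.92
tool_pos: [0.5178, -0.3489, 0.0617]
tcp_rot: [[0.913, 0.409, 0.0], [0.409, -0.913, 0.001], [0.0, -0.001, -1.0]]
ft_force: [0.3, -0.3, 0.3]
opening: 0.0854
```

```bash
python3 go.py .517 -.352 .013
```

```text
t 9.92 p [ 0.5178 -0.3489  0.0617] yaw 24.11 tilt 0.06 q [ 0.38  0.71  0.3   1.72 -0.28  0.75 -0.34] F [ 0.32 -0.35  0.3 ] M [-0.016  0.021 -0.012] op 0.0854
units [-0.05   0.064  1.216] turn
```

>>> {"api": "arm_command", "payload": {
  "deltas": [-0.04, 0.06, 0.6, 0, 100, -0.04, 0.06, 1.2, 0, 100, -0.04, 0.06, 1.2, 0, 100, -0.04, 0.06, 1.2, 0, 0, -0.04, 0.06, 1.2, 0, 0, -0.04, 0.06, 1.2, 0, 0, -0.04, 0.06, 1.2, 0, 0],
  "force": 25
}}

```text
time_s: 10.5
tool_pos: [0.5177, -0.3538, 0.0152]
tcp_rot: [[0.913, 0.407, 0.003], [0.407, -0.913, -0.002], [0.002, 0.003, -1.0]]
ft_force: [-1.3, 2.1, 7.1]
opening: 0.0623
```

```bash
python3 go.py .517 -.352 .013
```

```text
t 10.5 p [ 0.5177 -0.3538  0.0152] yaw 24.02 tilt 0.19 q [ 0.4   0.77  0.27  1.74 -0.31  0.66 -0.31] F [-1.3   2.11  7.08] M [0.309 0.167 0.005] op 0.0623
units [ 0.002 -0.049  0.054] turn
```

>>> {"api": "arm_command", "payload": {
  "deltas": [0, 0, 0, 0, 0, 0, 0, 0, 0, 0]
}}

```text
time_s: 10.67
tool_pos: [0.5177, -0.3538, 0.0152]
tcp_rot: [[0.913, 0.407, 0.003], [0.407, -0.913, -0.002], [0.002, 0.003, -1.0]]
ft_force: [-0.5, 1.7, 6.4]
opening: 0.0623
```

>>> {"api": "arm_command", "payload": {
  "deltas": [0, 0, 0, 0, 100, 0, 0, 0, 0, 100, 0, 0, 0, -1, 100, 0, 0, 0, -2, 100, 0, 0, 0, -3.1, 100, 0, 0, 0, -4.2, 100, 0, 0, 0, -5.3, 100, 0, 0, 0, -6.4, 100]
}}

```text
time_s: 11.33
tool_pos: [0.5165, -0.3535, 0.0132]
tcp_rot: [[0.458, 0.889, 0.0], [0.889, -0.458, -0.0], [-0.0, 0.0, -1.0]]
ft_force: [-0.3, -0.3, 0.1]
opening: 0.0855
```

```bash
python3 go.py .517 -.352 .013 109
```

```text
t 11.33 p [ 0.5165 -0.3535  0.0132] yaw 62.72 tilt 0.03 q [ 0.51  0.76  0.08  1.74 -0.09  0.64  0.17] F [-0.26 -0.31  0.09] M [-0.014  0.037  0.024] op 0.0855
units [ 0.039 -0.006  0.004] turn -7.713
```

>>> {"api": "arm_command", "payload": {
  "deltas": [0, 0, 0, -1.1, 100, 0, 0, 0, -2.2, 100, 0, 0, 0, -3.3, 100, 0, 0, 0, -4.4, 100, 0, 0, 0, -5.5, 100, 0, 0, 0, -6.6, 100, 0, 0, 0, -7.7, 100, 0, 0, 0, -8.5, 100]
}}

```text
time_s: 12.0
tool_pos: [0.5164, -0.3537, 0.0131]
tcp_rot: [[-0.402, 0.915, 0.0], [0.915, 0.402, -0.001], [-0.001, -0.0, -1.0]]
ft_force: [-0.3, 0.2, 0.1]
opening: 0.0852
```

>>> {"api": "arm_command", "payload": {
  "deltas": [0, 0, 0, 0, 0, 0, 0, 0, 0, 0, 0, 0, 0, 0, 0, 0, 0, 0, 0, 0, 0, 0, 0, 0, 0, 0, 0, 0, 0, 0]
}}

```text
time_s: 12.5
tool_pos: [0.5164, -0.3536, 0.0132]
tcp_rot: [[-0.396, 0.918, -0.0], [0.918, 0.396, -0.001], [-0.001, -0.0, -1.0]]
ft_force: [-2.4, -0.8, 6.1]
opening: 0.0624
```

```bash
python3 go.py .517 -.352 .013 109
```

```text
t 12.5 p [ 0.5164 -0.3536  0.0132] yaw 113.34 tilt 0.04 q [ 0.66  0.76 -0.16  1.74  0.19  0.66  0.8 ] F [-2.45 -0.8   6.06] M [-0.138  0.385 -0.052] op 0.0624
units [0.03  0.029 0.005] turn 0.724
```

>>> {"api": "arm_command", "payload": {
  "deltas": [0, 0, -0.5, 0, 0, 0, 0, -1.4, 0, 0, 0, 0, -2.4, 0, 0, 0, 0, -3.4, 0, 0, 0, 0, -4, 0, 0, 0, 0, -4, 0, 0]
}}

```text
time_s: 13.0
tool_pos: [0.5193, -0.3544, 0.1788]
tcp_rot: [[-0.397, 0.918, 0.008], [0.918, 0.397, -0.005], [-0.008, 0.006, -1.0]]
ft_force: [-0.2, -0.3, -1.0]
opening: 0.0622
```

```bash
python3 go.py .526 -.0143 .17 109
```

```text
t 13.0 p [ 0.5193 -0.3544  0.1788] yaw 113.38 tilt 0.56 q [ 0.69  0.56 -0.21  1.59  0.13  0.99  0.85] F [-0.16 -0.27 -1.02] M [-0.04  -0.038 -0.008] op 0.0622
units [7.739 3.527 0.181] turn 0.73
```

>>> {"api": "arm_command", "payload": {
  "deltas": [7.7, 3.5, 0, 0, 0, 7.7, 3.5, 0, 0, 0, 7.7, 3.5, 0, 0, 0, 7.7, 3.5, 0, 0.3, 0, 7.7, 3.5, 0, 0.7, 0, 7.7, 3.5, 0, 0.7, 0, 7.7, 3.5, 0, 0.7, 0, 7.7, 3.5, 0, 0.7, 0]
}}

```text
time_s: 13.67
tool_pos: [0.5218, -0.0178, 0.172]
tcp_rot: [[-0.329, 0.944, -0.001], [0.944, 0.329, 0.0], [0.001, -0.001, -1.0]]
ft_force: [-0.1, 0.5, -0.2]
opening: 0.0619
```

```bash
python3 go.py .526 -.0143 .16 109
```

```text
t 13.67 p [ 0.5218 -0.0178  0.172 ] yaw 109.18 tilt 0.07 q [ 0.14  0.43 -0.22  1.87  0.12  0.85  0.2 ] F [-0.15  0.47 -0.17] M [ 0.011 -0.101 -0.064] op 0.0619
units [0.048 0.13  0.301] turn 0.03
```

>>> {"api": "arm_command", "payload": {
  "deltas": [0.05, 0.13, 0, 0, 0, 0.05, 0.13, 0.3, 0, 0, 0.05, 0.13, 0.5, 0, 0, 0.05, 0.13, 0.5, 0, 0, 0.05, 0.13, 0.5, 0, 0]
}}

```text
time_s: 14.08
tool_pos: [0.5261, -0.0171, 0.1519]
tcp_rot: [[-0.328, 0.945, -0.002], [0.945, 0.328, -0.0], [0.001, -0.002, -1.0]]
ft_force: [0.4, -0.0, -1.2]
opening: 0.0622
```

```bash
python3 go.py .526 -.0145 .1102 109
python3 - <<'E'
from h import *
p,d=vision.grab_frame("scene");np.save("m4.npy",p)
a,b,c,e=275,185,335,245
cv2.imwrite("pics/m4.png",cv2.resize(p[b:e,a:c,::-1],None,fx=10,fy=10,interpolation=cv2.INTER_LANCZOS4))
E
python3 go.py .526 -.0145 .1102 109
```

```text
t 14.08 p [ 0.5261 -0.0171  0.1519] yaw 109.13 tilt 0.14 q [ 0.13  0.46 -0.21  1.89  0.13  0.81  0.19] F [ 0.39 -0.05 -1.24] M [ 0.012 -0.039  0.04 ] op 0.0622
units [0.061 0.023 1.042] turn 0.022
t 14.13 p [ 0.5265 -0.0172  0.1524] yaw 109.11 tilt 0.07 q [ 0.13  0.46 -0.21  1.89  0.13  0.81  0.19] F [ 0.16 -0.23  0.18] M [-0.044  0.022 -0.033] op 0.0625
units [0.067 0.012 1.056] turn 0.019
```

View pics/m4.png

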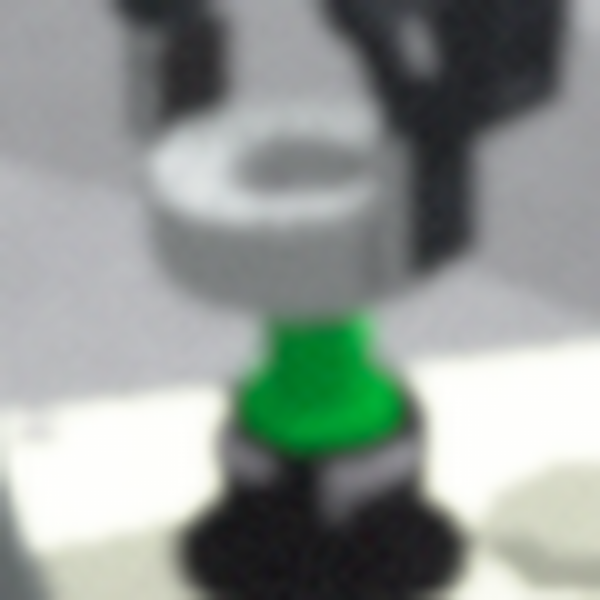

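Run:
```python
from h import *
def z(P): u,v=proj("scene",P); return np.round([(u-275+.5)*10-.5,(v-185+.5)*10-.5],1)
T=vision.calibration("scene")["camera_from_world"];right=T[0,:3]
for nm,c in (("tcp",(.5264,-.0171)),("tcp-.7x",(.5264+.0002,-.0171-.00066))):
  P=np.array([*c,.1595]);print(nm,"top centre",z(P),"left/right hole",z(P-right*.015),z(P+right*.015),"outer",z(P-right*.0315),z(P+right*.0315))
for c in ((.526,-.0143),):
  P=np.array([*c,.12]);print("cap",z(P-right*.012),z(P+right*.012)); P[2]=.1;print("flange",z(P-right*.018),z(P+right*.018),"thread",z(P-right*.0252),z(P+right*.0252))
```

```text
tcp top centre [307.6 164.9] left/right hole [237.4 164.9] [377.9 164.9] outer [160.1 164.9] [455.1 164.9]
tcp-.7x top centre [305.3 166. ] left/right hole [235.1 166. ] [375.6 166. ] outer [157.8 166. ] [452.9 166. ]
cap [265.  322.2] [374.9 322.2]
flange [239.2 401.2] [402.3 401.2] thread [206.6 401.2] [434.9 401.2]
```

>>> {"api": "arm_command", "payload": {
  "deltas": [0.09, 0.018, 0, 0, 0, 0.09, 0.018, 0.2, 0, 0, 0.09, 0.018, 0.5, 0, 0, 0.09, 0.018, 0.8, 0, 0, 0.09, 0.018, 0.85, 0, 0, 0.09, 0.018, 0.85, 0, 0]
}}

```text
time_s: 14.63
tool_pos: [0.5257, -0.0129, 0.1181]
tcp_rot: [[-0.329, 0.944, -0.002], [0.944, 0.329, 0.0], [0.001, -0.002, -1.0]]
ft_force: [-0.1, 0.3, 0.3]
opening: 0.0621
```

```bash
python3 go.py .526 -.0136 .1102 109
```

```text
t 14.63 p [ 0.5257 -0.0129  0.1181] yaw 109.19 tilt 0.1 q [ 0.12  0.5  -0.2   1.93  0.15  0.73  0.16] F [-0.14  0.31  0.35] M [ 0.05  -0.05  -0.007] op 0.0621
units [-0.019  0.     0.198] turn 0.031
```

Now a gentle descent towards ledge level, which should put the TCP at about 0.110.

>>> {"api": "arm_command", "payload": {
  "deltas": [-0.015, 0, 0.08, 0, 0, -0.015, 0, 0.15, 0, 0, -0.015, 0, 0.2, 0, 0, -0.015, 0, 0.2, 0, 0]
}}

```text
time_s: 14.97
tool_pos: [0.5268, -0.0134, 0.1108]
tcp_rot: [[-0.329, 0.944, 0.001], [0.944, 0.329, 0.0], [-0.0, 0.001, -1.0]]
ft_force: [1.1, -0.4, -1.7]
opening: 0.0625
```

```bash
python3 go.py .526 -.0136 .1102 109
```

```text
t 14.97 p [ 0.5268 -0.0134  0.1108] yaw 109.19 tilt 0.03 q [ 0.11  0.51 -0.2   1.94  0.15  0.71  0.16] F [ 1.14 -0.41 -1.74] M [-0.041 -0.154 -0.023] op 0.0625
units [ 0.001 -0.02   0.015] turn 0.032
```

>>> {"api": "arm_command", "payload": {
  "deltas": [0, -0.01, 0.04, 0, 0, 0, -0.01, 0.06, 0, 0, 0, -0.01, 0.06, 0, 0]
}}

```text
time_s: 15.22
tool_pos: [0.527, -0.0134, 0.1097]
tcp_rot: [[-0.329, 0.944, 0.002], [0.944, 0.329, -0.0], [-0.001, 0.002, -1.0]]
ft_force: [-0.8, -0.5, 10.2]
opening: 0.0622
```

```bash
python3 go.py .526 -.0136 .1102 109
```

```text
t 15.22 p [ 0.527  -0.0134  0.1097] yaw 109.2 tilt 0.14 q [ 0.11  0.51 -0.2   1.94  0.15  0.7   0.16] F [-0.84 -0.46 10.18] M [-0.045  0.2    0.045] op 0.0622
units [ 0.004 -0.025 -0.012] turn 0.033
```

The lugs rest on the ledges (z 0.1097, 10 N). I'll ease off and turn clockwise in small steps.

>>> {"api": "arm_command", "payload": {
  "deltas": [0, -0.02, -0.025, 1, 0, 0, -0.02, -0.025, 2, 0, 0, -0.02, -0.025, 2.5, 0]
}}

```text
time_s: 15.47
tool_pos: [0.5266, -0.013, 0.1101]
tcp_rot: [[-0.068, 0.998, 0.003], [0.998, 0.068, 0.001], [0.001, 0.003, -1.0]]
ft_force: [3.4, 2.3, -0.0]
opening: 0.0621
```

>>> {"api": "arm_command", "payload": {
  "deltas": [0, 0, 0, 1, 0, 0, 0, 0, 2, 0, 0, 0, 0, 2.5, 0]
}}

```text
time_s: 15.72
tool_pos: [0.5269, -0.0128, 0.1101]
tcp_rot: [[0.192, 0.981, 0.003], [0.981, -0.192, 0.001], [0.002, 0.003, -1.0]]
ft_force: [3.5, 2.1, -0.6]
opening: 0.0623
```

```bash
python3 go.py .526 -.0136 .1102 79
```

```text
t 15.72 p [ 0.5269 -0.0128  0.1101] yaw 78.92 tilt 0.21 q [ 0.01  0.51 -0.04  1.94  0.03  0.69 -0.25] F [ 3.5   2.14 -0.57] M [ 0.495 -0.671  0.095] op 0.0623
units [-0.025 -0.019 -0.004] turn -0.013
```

>>> {"api": "arm_command", "payload": {
  "deltas": [0, 0, 0.03, 0, 0, 0, 0, 0.06, 0, 0, 0, 0, 0.06, 0, 0]
}}

```text
time_s: 15.97
tool_pos: [0.5271, -0.0131, 0.1075]
tcp_rot: [[0.185, 0.983, 0.004], [0.983, -0.185, 0.001], [0.001, 0.003, -1.0]]
ft_force: [5.3, 2.7, 1.5]
opening: 0.0623
```

```bash
python3 go.py .526 -.0136 .1102 79
```

```text
t 15.97 p [ 0.5271 -0.0131  0.1075] yaw 79.36 tilt 0.21 q [ 0.01  0.51 -0.05  1.94  0.04  0.69 -0.24] F [5.3  2.68 1.47] M [ 0.538 -1.201  0.041] op 0.0623
units [-0.018 -0.023 -0.067] turn 0.061
```

It is dropping in. The lateral reaction (+5.3, +2.7 N) says the ring is offset, so I'll shift with it.

>>> {"api": "arm_command", "payload": {
  "deltas": [0.02, 0.025, 0, 0, 0, 0.02, 0.025, 0.03, 0, 0, 0.02, 0.025, 0.05, 0, 0]
}}

```text
time_s: 16.22
tool_pos: [0.5272, -0.013, 0.1052]
tcp_rot: [[0.186, 0.982, 0.001], [0.982, -0.186, 0.0], [0.001, 0.001, -1.0]]
ft_force: [4.8, 2.2, 1.9]
opening: 0.0622
```

```bash
python3 go.py .526 -.0136 .1027 79
```

```text
t 16.22 p [ 0.5272 -0.013   0.1052] yaw 79.26 tilt 0.09 q [ 0.01  0.52 -0.05  1.94  0.04  0.68 -0.25] F [4.81 2.19 1.91] M [ 0.487 -1.028  0.035] op 0.0622
units [-0.02  -0.027  0.062] turn 0.043
```

>>> {"api": "arm_command", "payload": {
  "deltas": [0.01, 0.025, 0.03, 0, 0, 0.01, 0.025, 0.06, 0, 0, 0.01, 0.025, 0.06, 0, 0]
}}

```text
time_s: 16.47
tool_pos: [0.5273, -0.013, 0.1024]
tcp_rot: [[0.187, 0.982, -0.001], [0.982, -0.187, -0.0], [-0.0, -0.001, -1.0]]
ft_force: [2.4, 0.7, 1.5]
opening: 0.062
```

```bash
python3 go.py .526 -.0136 .1027 79
```

```text
t 16.47 p [ 0.5273 -0.013   0.1024] yaw 79.21 tilt 0.04 q [ 0.01  0.52 -0.04  1.94  0.04  0.68 -0.25] F [2.41 0.68 1.5 ] M [ 0.414 -0.589  0.012] op 0.062
units [-0.021 -0.03  -0.008] turn 0.035
```

>>> {"api": "arm_command", "payload": {
  "deltas": [0.005, 0.015, 0.03, 0, 0, 0.005, 0.015, 0.03, 0, 0]
}}

```text
time_s: 16.63
tool_pos: [0.5275, -0.013, 0.1013]
tcp_rot: [[0.187, 0.982, -0.002], [0.982, -0.187, -0.0], [-0.0, -0.001, -1.0]]
ft_force: [0.3, 1.2, 5.0]
opening: 0.0623
```

```bash
python3 go.py .526 -.0136 .1027 79
```

```text
t 16.63 p [ 0.5275 -0.013   0.1013] yaw 79.2 tilt 0.09 q [ 0.01  0.52 -0.04  1.94  0.04  0.68 -0.25] F [0.27 1.23 4.96] M [ 0.331 -0.147  0.02 ] op 0.0623
units [-0.021 -0.034 -0.035] turn 0.033
```

>>> {"api": "arm_command", "payload": {
  "deltas": [0, 0, 0, 1, 0, 0, 0, 0, 2, 0, 0, 0, 0, 3, 0, 0, 0, 0, 3, 0]
}}

```text
time_s: 16.97
tool_pos: [0.5278, -0.013, 0.1015]
tcp_rot: [[0.486, 0.874, -0.001], [0.874, -0.486, -0.0], [-0.001, -0.0, -1.0]]
ft_force: [1.2, 0.9, 5.3]
opening: 0.062
```

```bash
python3 go.py .526 -.0136 .1027 79.2
```

```text
t 16.97 p [ 0.5278 -0.013   0.1015] yaw 60.93 tilt 0.04 q [-0.06  0.52  0.05  1.94 -0.04  0.68 -0.49] F [1.16 0.89 5.32] M [ 0.26  -0.263 -0.041] op 0.062
units [-0.036 -0.032 -0.03 ] turn -3.045
```

>>> {"api": "arm_command", "payload": {
  "deltas": [0, 0, 0, 1, 0, 0, 0, 0, 2, 0, 0, 0, 0, 2, 0]
}}

```text
time_s: 17.22
tool_pos: [0.5279, -0.013, 0.1015]
tcp_rot: [[0.654, 0.756, -0.001], [0.756, -0.654, -0.0], [-0.001, -0.0, -1.0]]
ft_force: [1.5, 0.3, 5.3]
opening: 0.062
```

```bash
python3 go.py .526 -.0136 .1027 79.2
```

```text
t 17.22 p [ 0.5279 -0.013   0.1015] yaw 49.12 tilt 0.04 q [-0.1   0.53  0.11  1.94 -0.09  0.68 -0.65] F [1.46 0.27 5.25] M [ 0.24  -0.217  0.023] op 0.062
units [-0.042 -0.026 -0.03 ] turn -5.013
```

>>> {"api": "arm_command", "payload": {
  "deltas": [0, 0, 0.01, 1, 0, 0, 0, 0.01, 1.5, 0, 0, 0, 0.01, 1.5, 0]
}}

```text
time_s: 17.47
tool_pos: [0.5281, -0.013, 0.1012]
tcp_rot: [[0.762, 0.648, -0.0], [0.648, -0.762, -0.0], [-0.0, 0.0, -1.0]]
ft_force: [1.2, 1.5, 5.5]
opening: 0.0621
```

```bash
python3 go.py .526 -.0136 .1027 79.2
```

```text
t 17.47 p [ 0.5281 -0.013   0.1012] yaw 40.37 tilt 0.03 q [-0.13  0.53  0.16  1.94 -0.13  0.68 -0.76] F [1.21 1.52 5.51] M [ 0.202 -0.21  -0.003] op 0.0621
units [-0.049 -0.023 -0.038] turn -6.472
```

>>> {"api": "arm_command", "payload": {
  "deltas": [0, 0, 0.01, 0.7, 0, 0, 0, 0.015, 1.3, 0, 0, 0, 0.015, 1.3, 0]
}}

```text
time_s: 17.72
tool_pos: [0.5283, -0.0131, 0.1007]
tcp_rot: [[0.843, 0.538, 0.0], [0.538, -0.843, -0.0], [-0.0, 0.0, -1.0]]
ft_force: [0.3, 1.5, 7.1]
opening: 0.0619
```

```bash
python3 go.py .526 -.0136 .1027 79.2
```

```text
t 17.72 p [ 0.5283 -0.0131  0.1007] yaw 32.54 tilt 0.03 q [-0.15  0.53  0.2   1.94 -0.16  0.68 -0.86] F [0.31 1.54 7.05] M [ 0.213 -0.27   0.038] op 0.0619
units [-0.054 -0.021 -0.05 ] turn -7.777
```

>>> {"api": "arm_command", "payload": {
  "deltas": [0, 0, 0.01, 0.6, 0, 0, 0, 0.015, 1, 0, 0, 0, 0.015, 1, 0]
}}

```text
time_s: 17.97
tool_pos: [0.5282, -0.0133, 0.1002]
tcp_rot: [[0.894, 0.448, 0.0], [0.448, -0.894, -0.0], [-0.0, 0.0, -1.0]]
ft_force: [0.2, 0.2, 7.6]
opening: 0.0621
```

```bash
python3 go.py .526 -.0136 .1027 79.2
```

```text
t 17.97 p [ 0.5282 -0.0133  0.1002] yaw 26.59 tilt 0.03 q [-0.17  0.54  0.23  1.95 -0.18  0.68 -0.94] F [0.17 0.23 7.6 ] M [ 0.069 -0.145  0.045] op 0.0621
units [-0.054 -0.018 -0.063] turn -8.768
```

>>> {"api": "arm_command", "payload": {
  "deltas": [0, 0, 0.005, 0.4, 0, 0, 0, 0.005, 0.7, 0, 0, 0, 0.005, 0.7, 0]
}}

```text
time_s: 18.22
tool_pos: [0.5287, -0.0133, 0.1001]
tcp_rot: [[0.924, 0.382, 0.001], [0.382, -0.924, -0.001], [0.001, 0.001, -1.0]]
ft_force: [2.2, 1.1, 7.8]
opening: 0.0621
```

```bash
python3 go.py .526 -.0136 .1027 79.2
```

```text
t 18.22 p [ 0.5287 -0.0133  0.1001] yaw 22.47 tilt 0.07 q [-0.19  0.54  0.25  1.95 -0.2   0.68 -0.99] F [2.22 1.14 7.84] M [ 0.096 -0.378  0.301] op 0.0621
units [-0.065 -0.019 -0.064] turn -9.455
```

>>> {"api": "arm_command", "payload": {
  "deltas": [0, 0, 0.005, 0.4, 0, 0, 0, 0.005, 0.7, 0, 0, 0, 0.005, 0.7, 0]
}}

```text
time_s: 18.47
tool_pos: [0.5289, -0.0133, 0.1001]
tcp_rot: [[0.949, 0.314, 0.002], [0.314, -0.949, -0.001], [0.001, 0.001, -1.0]]
ft_force: [1.9, -0.4, 8.5]
opening: 0.062
```

```bash
python3 go.py .526 -.0136 .1027 79.2
```

```text
t 18.47 p [ 0.5289 -0.0133  0.1001] yaw 18.33 tilt 0.1 q [-0.2   0.54  0.27  1.95 -0.22  0.68 -1.05] F [ 1.88 -0.4   8.54] M [-0.01  -0.417  0.646] op 0.062
units [-0.073 -0.015 -0.066] turn -10.145
```

The moment climbs steeply at about 61° clockwise (0.30, then 0.65 N·m), and z 0.1001 matches the home level. That is the stop, so I'll let go and check.

>>> {"api": "arm_command", "payload": {
  "deltas": [0, 0, -0.02, -0.3, 0, 0, 0, -0.04, -0.3, 0]
}}

```text
time_s: 18.63
tool_pos: [0.5287, -0.0132, 0.1006]
tcp_rot: [[0.938, 0.346, 0.001], [0.346, -0.938, -0.001], [0.0, 0.001, -1.0]]
ft_force: [7.5, -0.3, -11.2]
opening: 0.0619
```

```bash
python3 go.py .526 -.0136 .1027 79.2
```

```text
t 18.63 p [ 0.5287 -0.0132  0.1006] yaw 20.25 tilt 0.07 q [-0.2   0.54  0.26  1.94 -0.21  0.68 -1.02] F [  7.46  -0.35 -11.15] M [-0.145 -1.65   0.436] op 0.0619
units [-0.068 -0.014 -0.052] turn -9.825
```

Lifting with 11 N moves it only 0.5 mm, so the thread is holding it. I'll relax and open.

>>> {"api": "arm_command", "payload": {
  "deltas": [0, 0, 0.025, 0, 0, 0, 0, 0.025, 0, 100, 0, 0, 0.025, 0, 100, 0, 0, 0.025, 0, 100, 0, 0, 0.025, 0, 100, 0, 0, 0.025, 0, 100]
}}

```text
time_s: 19.13
tool_pos: [0.5276, -0.0129, 0.0998]
tcp_rot: [[0.941, 0.339, -0.001], [0.339, -0.941, 0.0], [-0.001, -0.0, -1.0]]
ft_force: [1.1, 0.4, -0.5]
opening: 0.0855
```

>>> {"api": "arm_command", "payload": {
  "deltas": [0, 0, -0.4, 0, 100, 0, 0, -1.2, 0, 100, 0, 0, -2.2, 0, 100, -0.5, 2, -2.8, 0, 100, -1, 4, -2.8, 0, 100, -1.5, 6, -2.8, 0, 100, -2, 7, -2.8, 0, 100, -2, 7, -2.8, 0, 100]
}}

```text
time_s: 19.8
tool_pos: [0.5438, -0.2202, 0.2092]
tcp_rot: [[0.94, 0.34, 0.0], [0.34, -0.94, 0.0], [0.0, -0.0, -1.0]]
ft_force: [0.0, -0.2, -0.2]
opening: 0.0855
```

```bash
python3 go.py .526 -.0136 .1027 79.2
python3 - <<'E'
from h import *
for n,(a,b,c,e) in dict(top=(275,220,355,300),scene=(270,180,340,250)).items():
    p,d=vision.grab_frame(n);np.save(f"m5_{n}.npy",p);np.save(f"m5d_{n}.npy",d);cv2.imwrite(f"pics/m5_{n}.png",cv2.resize(p[b:e,a:c,::-1],(400,400),interpolation=cv2.INTER_CUBIC))
cv2.imwrite("pics/m5.png",np.hstack([cv2.imread("pics/m5_top.png"),cv2.imread("pics/m5_scene.png")]))
E
```

```text
t 19.8 p [ 0.5438 -0.2202  0.2092] yaw 19.87 tilt 0.01 q [ 0.14  0.49  0.32  1.66 -0.18  1.01 -0.71] F [ 0.03 -0.17 -0.23] M [ 0.031 -0.063 -0.004] op 0.0855
units [ 1.335 -5.008  2.664] turn -9.889
```

View pics/m5.png

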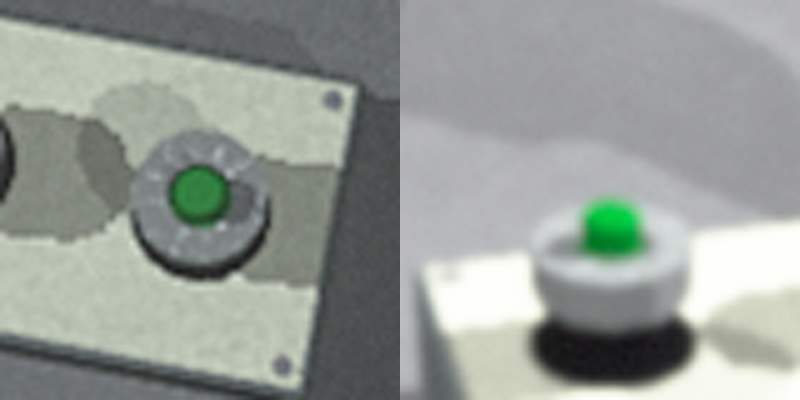

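The ring sits level and centred around the lens in both views. As a height check, I'll compare its depth with the finished lamp's ring.

Run:
```python
from h import *
for n in("top","scene"):
    d=np.load(f"m5d_{n}.npy");P=cloud(n,d);p=np.load(f"m5_{n}.npy").astype(int)
    sat=p.max(2)-p.min(2)
    for k,c in (("new",(.5265,-.0137)),("lamp",(.559,.1065))):
        r=np.hypot(P[...,0]-c[0],P[...,1]-c[1])
        m=(r<.029)&(r>.018)&(P[...,2]>.09)&(P[...,2]<.125)&(sat<25)
        q=P[m];A=np.c_[q[:,:2]-c,np.ones(len(q))];s=np.linalg.lstsq(A,q[:,2],rcond=None)[0]
        print(n,k,m.sum(),"medz",np.median(q[:,2]).round(4),"mean",q[:,2].mean().round(4),"sd",q[:,2].std().round(4),"slope",s[:2].round(3))
        m=(r<.010)&(P[...,2]>.112)&(P[...,2]<.135);print("  captop",np.median(P[m][:,2]).round(4),m.sum())
```

```text
top new 296 medz 0.1064 mean 0.1065 sd 0.0021 slope [-0.002 -0.001]
  captop 0.1194 58
top lamp 285 medz 0.1064 mean 0.1064 sd 0.002 slope [-0.007  0.   ]
  captop 0.1194 56
scene new 133 medz 0.1069 mean 0.1068 sd 0.0014 slope [-0.011  0.001]
  captop 0.1196 29
scene lamp 138 medz 0.1064 mean 0.1055 sd 0.0034 slope [-0.058  0.063]
  captop 0.1191 36
```

The new lamp's ring and cap are at the same height as the finished lamp's, to within about 0.5 mm, and level. I'm handing in.

Run:
```python
from plant import ticket
print(ticket.hand_in())
```

```text
the job is handed in; nothing more can be done
None
```

The signal lamp is finished and handed in at about 20 s of the 67 s allowed. No verdict was reported.

- **Lens:** I gripped the green lens twice at right angles to centre it, set it into the mouth with about 7 N, and let go. A picture then showed it flat and centred, before the ring was lifted.
- **Ring:** I carried the largest ring over and felt it rest on the ledges at about 10 N. It dropped into the gaps after about 30° clockwise, with a small sideways correction for a 5 N lateral force.
- **Screwing on:** I turned it about 61° more until the moment jumped from about 0.05 through 0.30 to 0.65 N·m, which I took as the stop. A lift of about 11 N raised the tool only 0.5 mm, so the thread was holding. I then opened the gripper and backed away.

**Last checks:**
- **Height:** In the top view the ring measured 106.5 mm (finished lamp 106.4 mm) and the cap 119.4 mm on both. In the scene view the two lamps agreed within about 0.5 mm at the median.
- **Level:** The ring measured level within about 0.01 rad.
- **Disagreements:** The camera positions of the parts differed from the touched positions by 1–2 mm, within the stated calibration. The scene-view reading of the finished lamp was noisy.
- **Not re-measured:** I did not measure the spare lenses, the spool and the jar at the end. No commanded path took the gripper near them.

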